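# Open the leak-test pot

### The arm

A 6-joint arm with a two-finger parallel gripper is mounted at the origin on the work surface. World frame = base frame: x ahead of the robot, y to its left, z up, the work surface at z = 0. Lengths are in m, angles in rad, forces in N, time in s.
With the tool pointing down it reaches from about 0.25 to 0.725 m from the base axis. Payload 4 kg.
Tool frame: the origin (TCP) lies on the centre line of the jaws, within the pads' length; the fingertips stand ahead of it and the grasp point (between the pads) lies 11 mm behind it (bot.tip_extent is the z of the fingertips in the tool frame, in m); z points along the fingers, y is the direction in which the jaws open and shut (so a half turn about z gives the same grasp; the last joint's range is limited). The gripper opens to 85 mm and grips with 20 to 120 N. Pads are 22 mm wide; open, the fingers measure 114 mm over their backs; the gripper's body (76 mm by 85 mm) begins 54 mm behind the grasp point. The pads swing forward as they close: fully open they stand 13 mm farther back than shut.
Start: joints at [-1.196, 0.241, 0.005, 1.335, 0, 1.571], TCP at [0.183, -0.465, 0.203] pointing down, gripper open.
Joint ranges: [-2.72, 2.72], [-1.05, 1.87], [-1.09, 1.28], [-1.99, 2.15], [-1.42, 1.44], [-3.14, 3.14]. Speed limits (rad/s): [2.79, 2.79, 3.14, 3.14, 3.14, 3.14].

### API

Orientations are given as a unit quaternion [x, y, z, w].
In Python, from workcell import bot gives the robot as it stands.
- The arm moves only by the shell command python3 -m jog 'ROWS'. ROWS is JSON, a list that holds one entry, the list of rows, each a list of 7 numbers: the shift along the world's x, y, z in m, then the turn, a rotation vector about the world's x, y, z in degrees, then the closure in counts, from 0 (fully open) to 255 (shut). In form: [[[tx, ty, tz, ax, ay, az, fingers], ...]]. A call has 1 to 10 rows; each row is the pose to reach, as a shift and turn from the pose commanded when the call began; what a row does not reach only later rows make up. A row lasts 1/12 s, in which the tool goes at most 41.7 mm and 7.16 degrees, less where a joint would pass 70% of its speed; a pose out of reach is approached as far as the arm can. A call with a gripper value outside its range is refused whole. The fingers move at their own pace and stop on an object; the grip force is fixed at half the most. Time passes only in rows, so rows that repeat a pose let the fingers close. It gives the time, the measured TCP pose, the force and the opening at its end, in the units of the state.
- bot.get_obs(): the state, without advancing time (a new reading comes with each control period).
- bot.camera(name): name is "scene" or "top"; returns the picture (480x640x3 uint8, blue, green, red); there is no depth.
- bot.camera_model(name): a dict with "K" (3x3 intrinsics, pixels), "k1" (the pictures are not rectified: a ray, as slopes to the right and down, at radius r is drawn at 1 + k1 r^2 times it, then the intrinsics apply), "T" (4x4, takes a point from camera to world coordinates). Camera axes: x right, y down, z forward; pixel columns grow to the right and rows downward; lengths in m; the calibration is good to about 2 mm. A picture is of the moment at which its call begins. camera_model takes no time and is no camera call.
- bot.job_done(): hands the job in, once; it reports no verdict.
The state is a dict: "clock": time; "joint_pos": joint angles; "joint_vel": joint speeds; "tau": joint torques, N m; "eef_pos": TCP position; "tool_rot": TCP orientation; "ft_force": force on the tool from outside, world axes, zero at the start; "ft_torque": the same for the moment, N m; "grip_width": finger opening in m.
Only numpy, scipy, OpenCV 4.12 (cv2) and the standard library are available. Lean on these libraries where they do the work, as an engineer would, in place of code of your own. Each camera call takes 0.05 s, during which the arm holds its last target. There are 200 camera calls.

### The job

Open the test pot: first swing the hold-down arm off the lid and park it so that it points straight at the parking pin, and leave it there. Then lift the lid off, keeping it level, and set it down gently, knob up, wholly on the rubber mat. Leave the other things on the bench where they are.

Things in the scene. Friction and masses are not known exactly. Their poses are not given: they have to be found in the camera images.
- station: Fixed white test station: base plate 25 mm thick (x -80 to +160, y -80 to +108 mm), on it a pedestal with an open steel pot, outer diameter 130, inner 108 mm, rim 110 mm above the bench. Origin on the bench under the pot's axis, z up. The arm's pivot post stands at x = +120 mm, y = 0.
- lid: Loose round aluminium lid, about 0.35 kg. Heights from its underside: spigot 102 mm across, 0 to 8 mm, sits in the pot (3 mm play all round); disc 124 mm across, 8 to 18; stem 16 mm across, 18 to 28; black round knob 28 mm across, 28 to 54. Origin at the centre of the underside, z up through the knob; on the pot it is 102 mm above the bench.
- hold_arm (a joint): Angle of the hold-down arm about its vertical pivot (rad). 0: it points from the pivot at the pot's centre. It grows clockwise seen from above, to the station's +y side; range -0.4 to 2.2. The stiff pivot stays where it is left. Over the pot, the arm's end lies 3 mm above the lid's edge and blocks the lid.
- lever_grip (a point): Centre of the arm's upright black round handle, 22 mm across, 28 mm tall (14 mm either side of this point), on the arm 60 mm from the pivot, 22 mm above the arm's top face, 155 mm above the bench. x axis: from the pivot along the arm to its end; z up. The arm is a steel bar 22 mm wide, 10 mm thick; its end is 80 mm from the pivot.
- pivot_point (a point): Point on the arm's pivot axis at the arm's underside, 123 mm above the bench; x axis along the arm towards its end.
- park_mark: Fixed parking marker on the base: a dark steel rib and at its end a dark upright pin, 10 mm across, 95 mm from the pivot axis, its top 8 mm below the arm's underside. Origin on the pivot axis, 25 mm above the bench; x axis from the pivot to the pin, 1.15 to 1.75 rad round from the pot. The arm is parked when its x axis points the same way.
- mat: Black rubber mat fixed flat on the bench, 200 x 200 mm, 6 mm thick; origin at the centre of its underside, x and y along its sides.
- jar: White jar with a blue cap, 60 mm across, 85 mm tall, standing loose; origin at the centre of its base. Bystander.
- spanner: Steel spanner lying loose on the bench. Bystander.
- bin: Open blue plastic parts bin, 160 x 110 x 70 mm, loose. Bystander.
- fitting: Small brass fitting, 32 mm across, 34 mm tall, loose. Bystander.
Not all that is in view belongs to the job. Of the things like the lid, leave any that is green, orange or red; of the rest the larger one is meant.

How it is judged:
By the outcome, as a careful person would: the job done as asked, in the order asked, and still so for the second after the job is handed in, with the robot touching nothing.
It also fails if it takes over 61 s, if anything falls off the work surface, if the arm or the gripper's body presses on something with over 40 N, if the wrist force passes 120 N, or if a joint passes its speed limit or range.

## Working session

There is one attempt and no reset: what is moved stays moved. The work goes in short steps, Python scripts to look and compute and a shell command to move; the robot and the scene stay as the last step left them, time stands still between calls to the robot, and variables do not carry over. Pictures are saved under pics/ and viewed, about 8 in all and at most 12, crops included, and the job is handed in when it is done.

```bash
mkdir -p pics
python3 - <<'E'
from workcell import bot
import cv2,numpy as np
for n in("scene","top"):
    cv2.imwrite(f"pics/{n}0.png",bot.camera(n)); m=bot.camera_model(n); print(n,np.round(m["K"],1).tolist(),m["k1"],np.round(m["T"],4).tolist())
o=bot.get_obs(); print(o["clock"],o["eef_pos"],o["tool_rot"],o["grip_width"],bot.tip_extent)
E
```

```text
scene [[552.2, 0.0, 314.0], [0.0, 552.2, 239.0], [0.0, 0.0, 1.0]] -0.07501183858164642 [[0.0041, 0.7521, -0.659, 1.4495], [0.9999, 0.0061, 0.0131, -0.0044], [0.0138, -0.659, -0.752, 1.153], [0.0, 0.0, 0.0, 1.0]]
top [[533.2, 0.0, 319.6], [0.0, 533.2, 248.1], [0.0, 0.0, 1.0]] -0.13234932841536443 [[0.0091, -0.9929, 0.1187, 0.3647], [-0.9999, -0.0074, 0.0147, -0.0094], [-0.0137, -0.1188, -0.9928, 1.651], [0.0, 0.0, 0.0, 1.0]]
0.1 [ 0.18281396 -0.46470261  0.20227822] [ 9.82497746e-01  1.86271910e-01 -1.60657983e-04 -9.63598559e-04] 0.08523019789670026 0.008
```

View pics/top0.png

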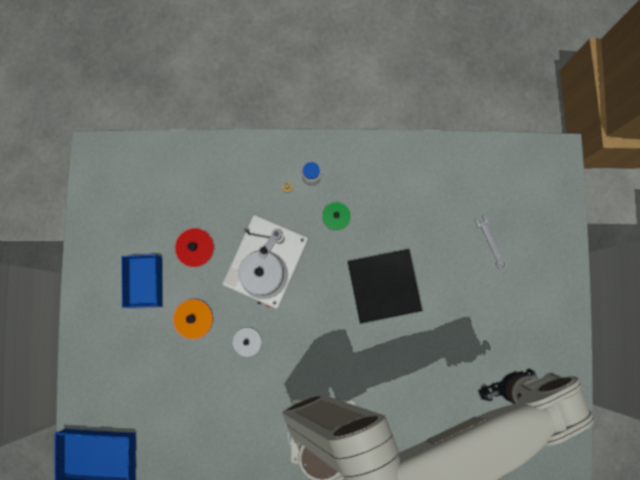

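View pics/scene0.png

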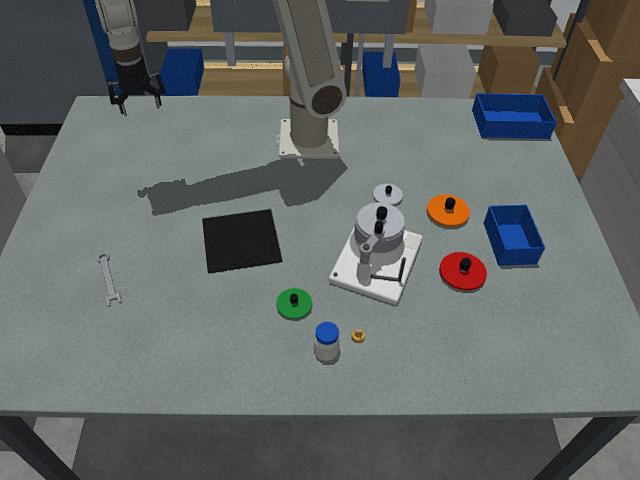

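Lid candidates in the top view are red (193,246), orange (192,319), green (336,215), small grey (246,342) and large grey on the pot (260,272). I choose the large grey one on the pot and check it in a close crop of both views.

```bash
cat > h.py <<'E'
from workcell import bot
import cv2,numpy as np
def ray(n,uv):
    m=bot.camera_model(n); K=m["K"]; K=np.array(K); T=np.array(m["T"])
    p=cv2.undistortPoints(np.array([[uv]],float),K,np.array([m["k1"],0,0,0,0.]))[0,0]
    return T[:3,3],T[:3,:3]@np.array([*p,1])
def at(n,uv,z):
    o,d=ray(n,uv); return (o+d*(z-o[2])/d[2])
def proj(n,P):
    m=bot.camera_model(n); T=np.linalg.inv(np.array(m["T"]))
    return cv2.projectPoints(np.array(P,float).reshape(-1,3),cv2.Rodrigues(T[:3,:3])[0],T[:3,3],np.array(m["K"]),np.array([m["k1"],0,0,0,0.]))[0][:,0]
def crops(out,a,b,f=4):
    # a,b = (name file,x0,y0,w,h)
    ims=[cv2.resize(cv2.imread(p)[y:y+h,x:x+w],None,fx=f,fy=f,interpolation=cv2.INTER_CUBIC) for p,x,y,w,h in(a,b)]
    cv2.imwrite(out,np.hstack(ims))
E
python3 -c "
from h import *
crops('pics/c1.png',('pics/top0.png',215,205,100,110),('pics/scene0.png',325,190,100,110))"
```

```text
(no output)
```

View pics/c1.png

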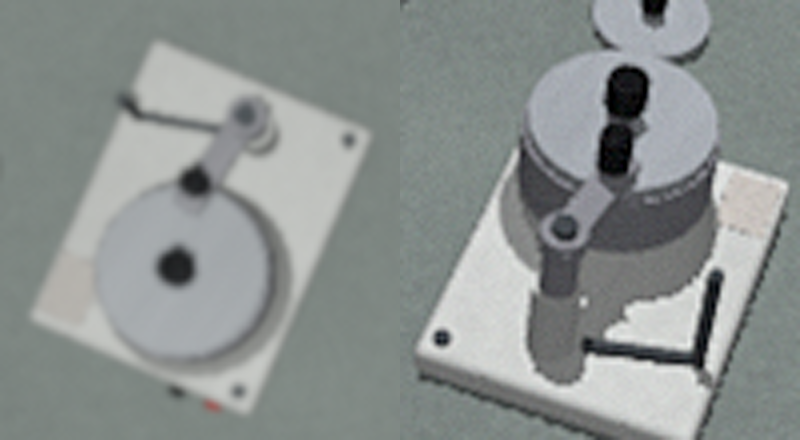

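The crop shows the large grey lid on the pot with the hold-down arm over its edge. In crop pixels the knob is at (178,268) top and (628,90) scene, the handle at (196,182) and (615,150), and the pin top at (126,100) and (716,272).

Run:
```python
from h import *
t=lambda x,y:(215+x/4-.375,205+y/4-.375)
s=lambda x,y:(325+(x-400)/4-.375,190+y/4-.375)
C=np.array([at("top",t(*c),.025)[:2] for c in[(155,40),(370,130),(245,415),(32,318)]])
M=np.array([[.16,.108],[.16,-.08],[-.08,-.08],[-.08,.108]])
a=C-C.mean(0);b=M-M.mean(0)
th=np.arctan2((b[:,0]*a[:,1]-b[:,1]*a[:,0]).sum(),(a*b).sum())
R=np.array([[np.cos(th),-np.sin(th)],[np.sin(th),np.cos(th)]])
o=C.mean(0)-R@M.mean(0)
print("edges",np.linalg.norm(np.roll(C,-1,0)-C,axis=1),"th",np.degrees(th),"o",o,"res",(C-(M@R.T+o)).round(4).tolist())
piv=o+R@[.12,0];print("piv",piv)
def mean2(nm,zt,tt,zs,ss):
    p,q=at("top",t(*tt),zt),at("scene",s(*ss),zs);print(nm,p[:2].round(4),q[:2].round(4));return (p[:2]+q[:2])/2
def tri(nm,tt,ss):
    A,d=ray("top",t(*tt));B,e=ray("scene",s(*ss))
    k=np.linalg.lstsq(np.c_[d,-e],B-A,rcond=None)[0];print(nm,"tri",((A+d*k[0]+B+e*k[1])/2).round(4),"gap",np.linalg.norm(A+d*k[0]-B-e*k[1]).round(4))
tri("knob",(178,268),(628,90));k=mean2("knob",.149,(178,268),.143,(628,90))
tri("handle",(196,182),(615,150));h=mean2("handle",.162,(196,182),.155,(615,150))
tri("pin",(126,100),(716,272));p=mean2("pin",.115,(126,100),.115,(716,274))
v=mean2("pivot",.135,(247,113),.135,(566,227))
print("pot",o,"handle dist",np.linalg.norm(h-v),"pin dist",np.linalg.norm(p-v),np.linalg.norm(p-piv))
ang=lambda d:np.degrees(np.arctan2(d[1],d[0]))
print("arm dir",ang(h-v),"pot dir",ang(o-v),ang(k-v),"pin dir",ang(p-v),ang(p-piv))
# mat
g=cv2.cvtColor(cv2.imread("pics/top0.png"),cv2.COLOR_BGR2GRAY)[240:335,335:435]
c=max(cv2.findContours((g<45).astype(np.uint8),0,1)[0],key=cv2.contourArea)
bx=cv2.boxPoints(cv2.minAreaRect(c))+[335,240]
W=np.array([at("top",q,.006)[:2] for q in bx]);print("mat",W.round(4).tolist(),W.mean(0),np.linalg.norm(np.roll(W,-1,0)-W,axis=1))
```

```text
edges [0.18188384 0.23815261 0.18040469 0.23476531] th -22.81320523128758 o [0.47614649 0.18568799] res [[-0.0032, -0.0017], [0.0002, 0.0035], [0.002, 0.0031], [0.0011, -0.0048]]
piv [0.58675934 0.13916063]
knob tri [0.476  0.1845 0.1472] gap 0.0014
knob [0.4758 0.1835] [0.4718 0.186 ]
handle tri [0.5363 0.171  0.1567] gap 0.0001
handle [0.5357 0.1704] [0.5348 0.1713]
pin tri [0.6008 0.23   0.1178] gap 0.0029
pin [0.6011 0.2289] [0.6    0.2319]
pivot [0.5891 0.1379] [0.5801 0.1398]
pot [0.47614649 0.18568799] handle dist 0.05883637296510468 pin dist 0.09293662911699431 0.09229505892752662
arm dir 147.04125349962496 pot dir 156.64887922380143 157.50201271921003 pin dir 80.10605773810255 81.38712422748564
mat [[0.5204, -0.073], [0.5597, -0.2622], [0.3716, -0.2983], [0.3336, -0.111]] [ 0.44630765 -0.18612828] [0.19316957 0.19146837 0.1910615  0.19060434]
```

Everything checks against the given sizes: pot at (0.476,0.185), pivot at about (0.587,0.139), pin bearing about 81°, arm bearing about 147°. Next I move toward the handle and test the yaw sense.

```bash
python3 -m jog '[[[0.02,0.03,0.03,0,0,-7,0],[0.04,0.06,0.06,0,0,-14,0],[0.06,0.1,0.07,0,0,-21,0],[0.08,0.14,0.07,0,0,-28,0],[0.1,0.18,0.07,0,0,-35,0],[0.12,0.22,0.07,0,0,-42,0],[0.14,0.26,0.07,0,0,-49,0],[0.16,0.29,0.07,0,0,-54,0],[0.18,0.32,0.07,0,0,-54,0],[0.2,0.35,0.07,0,0,-54,0]]]'; python3 -c "
from h import *
o=bot.get_obs();print(o['joint_pos'],o['eef_pos'],o['tool_rot'])"
```

```text
clock: 0.93
eef_pos: [0.3378, -0.1875, 0.2729]
tool_rot: [0.966, -0.26, 0.003, -0.013]
ft_force: [0.3, 0.4, 0.0]
grip_width: 0.0855
[-0.52909789 -0.00764871 -0.09980075  1.47961974  0.02618785  3.1386639 ] [ 0.33784514 -0.18747876  0.27294828] [ 0.96550785 -0.26004406  0.00297159 -0.01276121]
```

```bash
python3 -m jog '[[[0,0,0,0,0,7,0],[0.01,0.02,0,0,0,14,0],[0.02,0.04,0,0,0,21,0],[0.03,0.06,0,0,0,28,0],[0.04,0.09,0,0,0,35,0],[0.05,0.12,0,0,0,42,0],[0.07,0.15,0,0,0,49,0],[0.08,0.18,0,0,0,56,0],[0.09,0.21,0,0,0,63,0],[0.1,0.24,0,0,0,70,0]]]' >/dev/null
python3 -m jog '[[[0.01,0.01,0,0,0,7,0],[0.02,0.02,0,0,0,14,0],[0.03,0.03,0,0,0,21,0],[0.04,0.04,0,0,0,28,0],[0.05,0.05,0,0,0,35,0],[0.05,0.05,0,0,0,42,0],[0.05,0.05,0,0,0,49,0],[0.05,0.05,0,0,0,56,0],[0.05,0.05,0,0,0,63,0],[0.05,0.05,0,0,0,70,0]]]'; python3 -c "
from h import *
from scipy.spatial.transform import Rotation as Ro
o=bot.get_obs();print(o['joint_pos'],Ro.from_quat(o['tool_rot']).as_matrix().round(3))"
```

```text
clock: 2.6
eef_pos: [0.4872, 0.0988, 0.2724]
tool_rot: [0.576, 0.817, -0.011, -0.007]
ft_force: [0.1, 0.7, 0.1]
grip_width: 0.0858
[ 0.20279132  0.23943366  0.18178308  1.53875358 -0.00398954  1.43139817] [[-0.336  0.942 -0.024]
 [ 0.942  0.335 -0.009]
 [-0.    -0.026 -1.   ]]
```

```bash
python3 -m jog '[[[0.01,0.02,0,0,0,7,0],[0.02,0.04,0,0,0,14,0],[0.03,0.05,0,0,0,21,0],[0.04,0.06,0,0,0,28,0],[0.045,0.07,0,0,0,34,0],[0.045,0.07,0,0,0,37,0],[0.045,0.07,0,0,0,37,0],[0.045,0.07,0,0,0,37,0],[0.045,0.07,0,0,0,37,0]]]'
cat > st.py <<'E'
from h import *
from scipy.spatial.transform import Rotation as Ro
o=bot.get_obs();M=Ro.from_quat(o['tool_rot']).as_matrix()
print('t',round(o['clock'],2),'pos',o['eef_pos'].round(4),'yaw',np.degrees(np.arctan2(M[1,0],M[0,0])).round(2),'z',M[:,2].round(4),'w',o['grip_width'].round(4),'F',np.round(o['ft_force'],1),'T',np.round(o['ft_torque'],2),'q',o['joint_pos'].round(3))
E
python3 st.py
```

```text
clock: 3.35
eef_pos: [0.532, 0.1689, 0.2728]
tool_rot: [0.29, 0.957, -0.012, -0.004]
ft_force: [0.9, 0.2, -0.4]
grip_width: 0.0856Traceback (most recent call last):
  File "st.py", line 4, in <module>
    print('t',round(o['clock'],2),'pos',o['eef_pos'].round(4),'yaw',np.degrees(np.arctan2(M[1,0],M[0,0])).round(2),'z',M[:,2].round(4),'w',o['grip_width'].round(4),'F',np.round(o['ft_force'],1),'T',np.round(o['ft_torque'],2),'q',o['joint_pos'].round(3))
                                                                                                                                           ^^^^^^^^^^^^^^^^^^^^^
AttributeError: 'float' object has no attribute 'round'
```

```bash
sed -i "s/'w',o\['grip_width'\].round(4)/'w',round(o['grip_width'],4)/" st.py; python3 -m jog '[[[0.0035,0.002,0,1.2,-0.8,0,0],[0.0035,0.002,-0.03,1.2,-0.8,0,0],[0.0035,0.002,-0.06,1.2,-0.8,0,0],[0.0035,0.002,-0.085,1.2,-0.8,0,0],[0.0035,0.002,-0.1,1.2,-0.8,0,0],[0.0035,0.002,-0.11,1.2,-0.8,0,0],[0.0035,0.002,-0.117,1.2,-0.8,0,0],[0.0035,0.002,-0.122,1.2,-0.8,0,0],[0.0035,0.002,-0.122,1.2,-0.8,0,0],[0.0035,0.002,-0.122,1.2,-0.8,0,0]]]'>/dev/null; python3 st.py
python3 - <<'E'
from h import *
for n in("scene","top"):cv2.imwrite(f"pics/{n}1.png",bot.camera(n))
crops('pics/c2.png',('pics/top1.png',215,205,100,110),('pics/scene1.png',325,160,100,110))
E
```

```text
t 4.18 pos [0.5361 0.1717 0.1519] yaw 146.37 z [ 2.2e-03  9.0e-04 -1.0e+00] w 0.0856 F [-0.6  0.3  0.8] T [-0.02 -0.02 -0.03] q [0.31  0.388 0.077 1.257 0.    0.897]
```

View pics/c2.png

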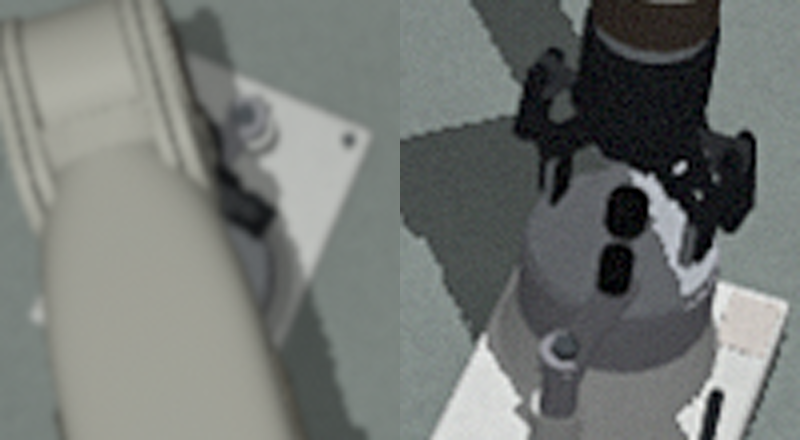

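The handle at crop (615,268) seems lower than the fingertips at (555,190) and (695,240). I'll project the expected tip positions to check.

Run:
```python
from h import *
o=bot.get_obs();from scipy.spatial.transform import Rotation as Ro
M=Ro.from_quat(o['tool_rot']).as_matrix()
for nm,l in dict(tcp=(0,0,0),tipR=(0,.05,.008),tipL=(0,-.05,.008),tipRback=(0,.05,-.013),tipLback=(0,-.05,-.013),body=(0,0,-.065)).items():
    p=proj("scene",o['eef_pos']+M@np.array(l))[0];print(nm,((p-[325,160]+.375)*4+[400,0]).round(0))
```

```text
tcp [616. 275.]
tipR [686. 318.]
tipL [544. 251.]
tipRback [690. 295.]
tipLback [547. 227.]
body [627. 201.]
```

Run:
```python
from h import *
from scipy.spatial.transform import Rotation as Ro
M=Ro.from_quat([.9825,.18627,0,-.001]).as_matrix();P=np.array([.1828,-.4647,.2023])
for l in [(0,0,0),(0,.05,.008),(0,-.05,.008),(0,.05,-.005),(0,-.05,-.005),(0,0,-.065)]:
    print(l,proj("scene",P+M@np.array(l))[0].round(1),proj("top",P+M@np.array(l))[0].round(1))
a=cv2.resize(cv2.imread('pics/scene0.png')[60:130,90:190],None,fx=4,fy=4,interpolation=2)
b=cv2.resize(cv2.imread('pics/scene1.png')[150:250,325:425],None,fx=5,fy=5,interpolation=2)
b=cv2.convertScaleAbs(b,alpha=2.2);a=cv2.convertScaleAbs(a,alpha=2.2)
c=np.zeros((500,900,3),np.uint8);c[:280,:400]=a;c[:,400:]=b
cv2.imwrite('pics/c3.png',cv2.resize(c,(800,444)))
```

```text
(0, 0, 0) [144.7 122.6] [494.4 379.6]
(0, 0.05, 0.008) [127.6 128.9] [510.  372.2]
(0, -0.05, 0.008) [162.7 120.9] [476.9 386.2]
(0, 0.05, -0.005) [126.5 125.2] [511.7 372.8]
(0, -0.05, -0.005) [161.8 117.2] [478.2 386.8]
(0, 0, -0.065) [139.7 103.4] [502.2 382.6]
```

View pics/c3.png

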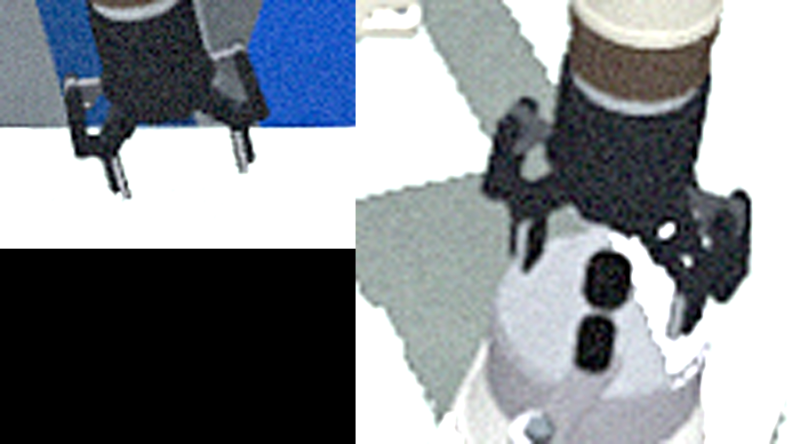

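Both frames show the fingertips about 10 px above where the projection puts them, which is about 30 mm in z or 25 mm in x. I'll triangulate the tips in both views of the start picture.

Run:
```python
from h import *
a=cv2.resize(cv2.imread('pics/top0.png')[350:420,465:565],None,fx=6,fy=6,interpolation=2)
cv2.imwrite('pics/c4.png',cv2.convertScaleAbs(a,alpha=2.2))
```

```text
(no output)
```

View pics/c4.png

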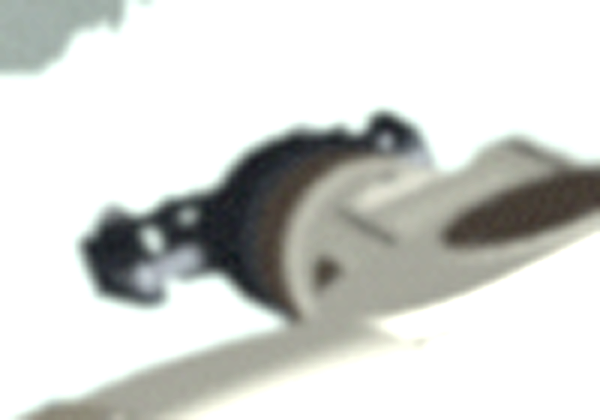

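```bash
python3 -m jog '[[[0,0,0,0,0,0,60],[0,0,0,0,0,0,120],[0,0,0,0,0,0,180],[0,0,0,0,0,0,220],[0,0,0,0,0,0,255],[0,0,0,0,0,0,255],[0,0,0,0,0,0,255],[0,0,0,0,0,0,255],[0,0,0,0,0,0,255],[0,0,0,0,0,0,255]]]'; python3 st.py
```

```text
clock: 5.12
eef_pos: [0.5356, 0.1716, 0.1511]
tool_rot: [0.289, 0.957, 0.0, 0.0]
ft_force: [-0.3, 0.6, 0.8]
grip_width: -0.0
t 5.12 pos [0.5356 0.1716 0.1511] yaw 146.38 z [ 7.e-04  3.e-04 -1.e+00] w -0.0 F [-0.3  0.6  0.8] T [0.01 0.03 0.01] q [0.31  0.389 0.076 1.257 0.    0.897]
```

The jaws closed on nothing, so the fingers really are above the handle. I'll measure the closed tips.

Run:
```python
from h import *
cv2.imwrite("pics/scene2.png",bot.camera("scene"));o=bot.get_obs()
b=cv2.resize(cv2.imread('pics/scene2.png')[180:260,335:435],None,fx=8,fy=8,interpolation=2)
cv2.imwrite('pics/c5.png',cv2.resize(cv2.convertScaleAbs(b,alpha=2.2)[:600],None,fx=1,fy=1)[:600])
for dz in(.008,-.012,-.022,-.032,-.042):
    p=proj("scene",o['eef_pos']-[0,0,dz])[0];print(dz,((p-[335,180]+.44)*8).round(0))
```

```text
0.008 [348. 408.]
-0.012 [354. 365.]
-0.022 [358. 342.]
-0.032 [361. 320.]
-0.042 [364. 297.]
```

View pics/c5.png

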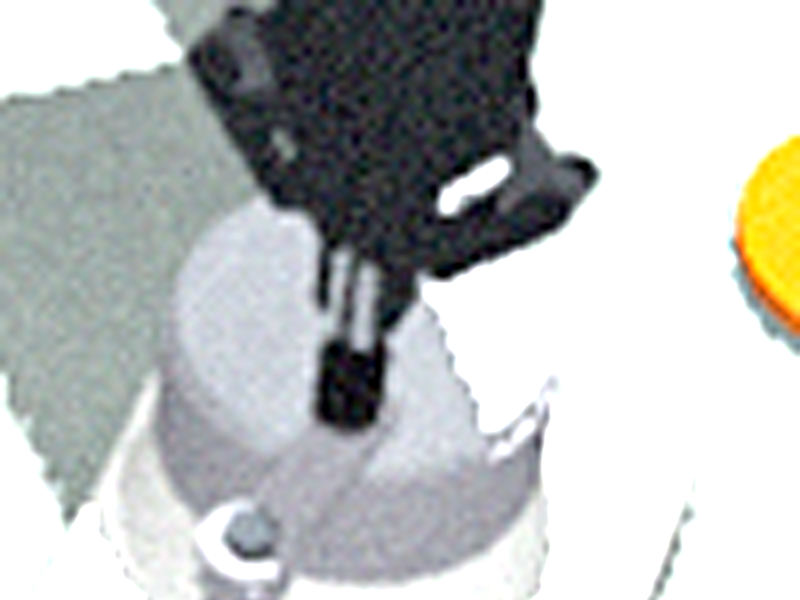

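The pads end at about row 345, just on top of the handle. The real tips are therefore about 28 mm short of the stated tip position. I'll allow for that by opening and going 25 mm lower.

```bash
python3 -m jog '[[[0,0,0,0,0,0,0],[0,0,0,0,0,0,0],[0,0,0,0,0,0,0],[0,0,0,0,0,0,0],[0,0,0,0,0,0,0],[0,0,0,0,0,0,0],[0,0,-0.006,0,0,0,0],[0,0,-0.012,0,0,0,0],[0,0,-0.018,0,0,0,0],[0,0,-0.025,0,0,0,0]]]'; python3 -m jog '[[[0,0,0,0,0,0,60],[0,0,0,0,0,0,120],[0,0,0,0,0,0,180],[0,0,0,0,0,0,220],[0,0,0,0,0,0,255],[0,0,0,0,0,0,255],[0,0,0,0,0,0,255],[0,0,0,0,0,0,255]]]'; python3 st.py
```

```text
clock: 6.0
eef_pos: [0.5353, 0.1715, 0.1252]
tool_rot: [0.289, 0.957, 0.0, 0.0]
ft_force: [0.7, -0.1, 0.1]
grip_width: 0.0852
clock: 6.67
eef_pos: [0.5358, 0.1716, 0.1268]
tool_rot: [0.289, 0.957, 0.001, 0.001]
ft_force: [-1.0, -0.6, 3.8]
grip_width: 0.0191
t 6.67 pos [0.5358 0.1716 0.1268] yaw 146.38 z [ 1.7e-03  6.0e-04 -1.0e+00] w 0.0191 F [-1.  -0.6  3.8] T [-0.1   0.23 -0.01] q [0.31  0.405 0.034 1.198 0.    0.897]
```

Run:
```python
from h import *
cv2.imwrite("pics/scene3.png",bot.camera("scene"));o=bot.get_obs();print(o['grip_width'])
im=cv2.imread('pics/scene3.png')
b=cv2.resize(im[190:255,345:425],None,fx=10,fy=10,interpolation=2)[:600]
cv2.imwrite('pics/c6.png',cv2.convertScaleAbs(b,alpha=2.2))
```

```text
0.019504419700873406
```

View pics/c6.png

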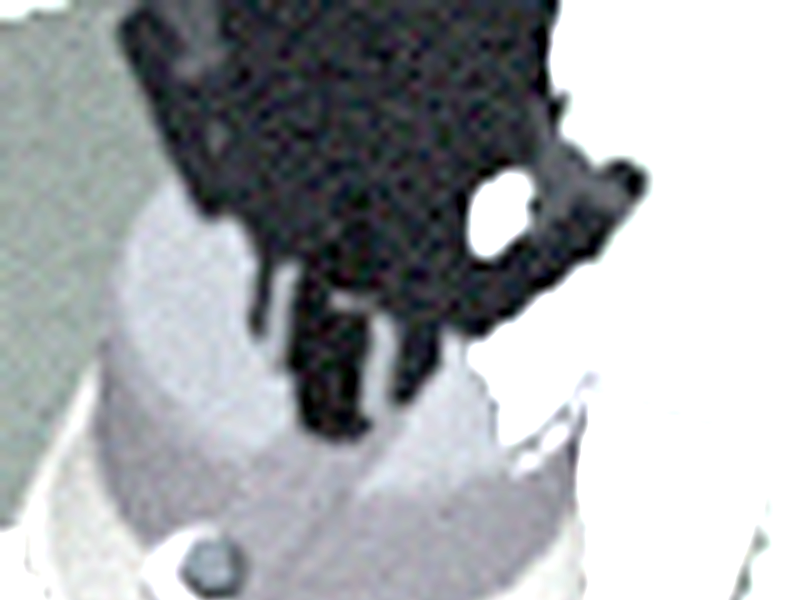

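The handle now sits squarely between the pads, with its base at about crop (335,435). I'll swing the arm along a 60 mm arc, stopping halfway to check forces.

```bash
python3 -m jog '[[[0.0019,0.0029,0,0,0,-3.3,255],[0.0041,0.0056,0,0,0,-6.6,255],[0.0063,0.0082,0,0,0,-9.9,255],[0.0087,0.0107,0,0,0,-13.2,255],[0.0113,0.0130,0,0,0,-16.5,255],[0.0139,0.0152,0,0,0,-19.8,255],[0.0167,0.0172,0,0,0,-23.1,255],[0.0196,0.0191,0,0,0,-26.4,255],[0.0227,0.0208,0,0,0,-29.7,255],[0.0258,0.0223,0,0,0,-33,255]]]' >/dev/null;  python3 st.py
```

```text
t 7.55 pos [0.5619 0.1931 0.1268] yaw 113.2 z [ 0.002  -0.0016 -1.    ] w 0.0192 F [ 0.3 -2.6  3.2] T [-0.63  0.15  0.06] q [ 0.332  0.466  0.129  1.233 -0.002  1.498]
```

```bash
python3 -m jog '[[[0.0032,0.0013,0,0,0,-3.3,255],[0.0064,0.0025,0,0,0,-6.6,255],[0.0098,0.0034,0,0,0,-9.9,255],[0.0131,0.0042,0,0,0,-13.2,255],[0.0165,0.0048,0,0,0,-16.5,255],[0.02,0.0052,0,0,0,-19.8,255],[0.0234,0.0053,0,0,0,-23.1,255],[0.0269,0.0053,0,0,0,-26.4,255],[0.0303,0.0051,0,0,0,-29.7,255],[0.0338,0.0047,0,0,0,-33,255]]]' >/dev/null; python3 -m jog '[[[0,0,0,0,0,0,255],[0,0,0,0,0,0,255],[0,0,0,0,0,0,255]]]'>/dev/null; python3 st.py
python3 - <<'E'
from h import *
for n in("scene","top"):cv2.imwrite(f"pics/{n}4.png",bot.camera(n))
a=cv2.resize(cv2.imread('pics/top4.png')[215:275,235:295],None,fx=6.6,fy=6.6,interpolation=2)
b=cv2.resize(cv2.imread('pics/scene4.png')[210:290,355:415],None,fx=6.6,fy=6.6,interpolation=2)
c=np.zeros((528,792,3),np.uint8);c[:396,:396]=a;c[:,396:]=b;cv2.imwrite('pics/c7.png',cv2.convertScaleAbs(c,alpha=1.5))
E
```

```text
t 8.63 pos [0.5959 0.1969 0.1267] yaw 80.31 z [ 0.0022 -0.003  -1.    ] w 0.0193 F [-0.5 -6.2  5.5] T [-1.08  0.05 -0.02] q [ 0.321  0.532  0.237  1.275 -0.004  2.061]
```

View pics/c7.png

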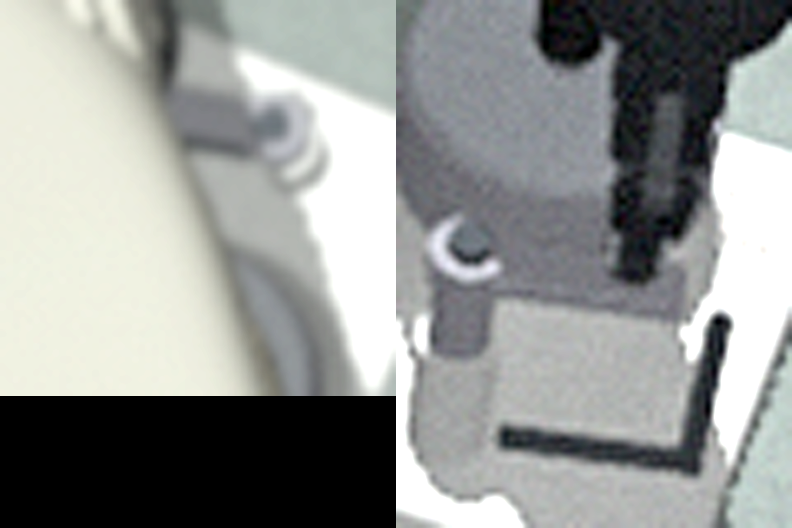

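The arm now lies nearly parallel to the rib. I'll release, back away and measure both bearings in a clear view.

```bash
python3 -m jog '[[[0,0,0,0,0,0,0],[0,0,0,0,0,0,0],[0,0,0,0,0,0,0],[0,0,0,0,0,0,0],[0,0,0,0,0,0,0],[0,0,0.02,0,0,0,0],[0,0,0.05,0,0,0,0],[0,0,0.08,0,0,0,0],[-0.02,-0.03,0.1,0,0,0,0],[-0.03,-0.07,0.1,0,0,0,0]]]'>/dev/null; python3 -m jog '[[[-0.01,-0.04,0,0,0,0,0],[-0.02,-0.08,0,0,0,0,0],[-0.03,-0.12,0,0,0,0,0],[-0.04,-0.16,0,0,0,0,0],[-0.05,-0.2,0,0,0,0,0],[-0.06,-0.24,0,0,0,0,0],[-0.07,-0.28,0,0,0,0,0],[-0.08,-0.3,0,0,0,0,0],[-0.08,-0.3,0,0,0,0,0],[-0.08,-0.3,0,0,0,0,0]]]'>/dev/null; python3 st.py
python3 - <<'E'
from h import *
for n in("scene","top"):
    cv2.imwrite(f"pics/{n}5.png",np.mean([bot.camera(n).astype(float) for _ in range(6)],0).round().astype(np.uint8))
a=cv2.resize(cv2.imread('pics/top5.png')[215:275,235:295],None,fx=6.6,fy=6.6,interpolation=2)
b=cv2.resize(cv2.imread('pics/scene5.png')[210:290,355:415],None,fx=6.6,fy=6.6,interpolation=2)
c=np.zeros((528,792,3),np.uint8);c[:396,:396]=a;c[:,396:]=b;cv2.imwrite('pics/c8.png',c)
E
```

```text
t 10.4 pos [ 0.4847 -0.1724  0.2261] yaw 80.22 z [ 8.e-04  0.e+00 -1.e+00] w 0.0854 F [ 0.1 -0.3 -0.4] T [ 0.02 -0.    0.01] q [-0.342  0.26   0.091  1.4    0.     1.4  ]
```

View pics/c8.png

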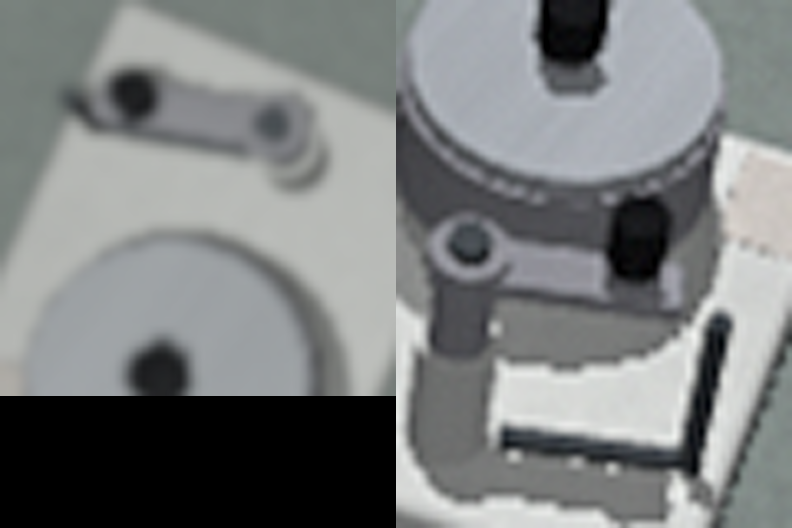

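```bash
cat > ang.py <<'E'
from h import *
import sys
def edge(im,n,p0,p1,z,sign,half=2.0,dark=None):
    # subpixel edge near the segment p0->p1 (full-image px); returns world bearing on plane z
    p0,p1=np.array(p0,float),np.array(p1,float);d=(p1-p0)/np.linalg.norm(p1-p0);nrm=np.array([-d[1],d[0]])
    S=np.arange(0,np.linalg.norm(p1-p0),.25);T=np.arange(-half-1,half+1.01,.1)
    G=p0+S[:,None,None]*d+T[None,:,None]*nrm
    v=cv2.remap(im,G[...,0].astype(np.float32),G[...,1].astype(np.float32),cv2.INTER_CUBIC)
    g=np.gradient(cv2.GaussianBlur(v,(0,0),3),axis=1)[:,10:-10]*sign; t=T[10:-10]
    g=np.clip(g,0,None)**2; t=(g*t).sum(1)/(g.sum(1)+1e-9)
    W=np.array([at(n,q,z)[:2] for q in p0+S[:,None]*d+t[:,None]*nrm]).astype(np.float32)
    f=cv2.fitLine(W,cv2.DIST_HUBER,0,1e-4,1e-4).ravel()
    r=(W-f[2:])@[-f[1],f[0]]
    a=np.degrees(np.arctan2(f[1],f[0]))%180
    return round(a,2),round(float(np.std(r))*1e3,2)
L=lambda f:cv2.cvtColor(cv2.imread(f),cv2.COLOR_BGR2GRAY).astype(np.float32)
s=lambda x,y:(355+(x-396)/6.6-.42,210+y/6.6-.42)
t=lambda x,y:(235+x/6.6-.42,215+y/6.6-.42)
if __name__=="__main__":
    A=L('pics/scene5.png');B=L('pics/top5.png')
    print("rib far",edge(A,"scene",s(505,427),s(680,450),.033,-1))
    print("rib near",edge(A,"scene",s(505,452),s(670,468),.03,1))
    print("arm far (back top)",edge(A,"scene",s(508,239),s(600,252),.133,1,1.5))
    print("arm front top",edge(A,"scene",s(505,282),s(660,303),.133,-1,1.0))
    print("top arm lower",edge(B,"top",t(120,125),t(240,148),.133,1,1.5),edge(B,"top",t(120,125),t(240,148),.133,-1,1.5))
    print("top arm upper",edge(B,"top",t(170,80),t(245,95),.133,1,1.5),edge(B,"top",t(170,80),t(245,95),.133,-1,1.5))
    B0=L('pics/top0.png')
    t0=lambda x,y:(215+x/4-.375,205+y/4-.375)
    print("top rib up",edge(B0,"top",t0(145,108),t0(212,124),.033,-1,1.2),"low",edge(B0,"top",t0(145,118),t0(212,132),.033,1,1.2))
    def cen(im,c,r,th):
        x,y=map(int,np.round(c));w=np.clip(th-im[y-r:y+r+1,x-r:x+r+1],0,None);m=cv2.moments(w);return x-r+m['m10']/m['m00'],y-r+m['m01']/m['m00']
    h=cen(B,t(132,95),5,80);k=cen(B,t(272,122),3,125);p=cen(B0,t0(126,101),3,90)
    h,k,p=at("top",h,.162)[:2],at("top",k,.137)[:2],at("top",p,.112)[:2]
    an=lambda d:np.degrees(np.arctan2(d[1],d[0])).round(2)
    print("handle",h,"pivot",k,"pin",p,"arm",an(h-k),np.hypot(*(h-k)),"pin",an(p-k),np.hypot(*(p-k)))
E
python3 ang.py
```

```text
rib far (np.float32(80.55), 0.22)
rib near (np.float32(80.1), 0.61)
arm far (back top) (np.float32(78.66), 0.31)
arm front top (np.float32(78.87), 0.42)
top arm lower (np.float32(78.83), 0.59) (np.float32(82.7), 0.45)
top arm upper (np.float32(89.8), 2.13) (np.float32(78.08), 0.4)
top rib up (np.float32(79.3), 0.16) low (np.float32(79.55), 0.13)
handle [0.59586815 0.19667247] pivot [0.58756433 0.13917132] pin [0.59697227 0.22613172] arm 81.78 0.05809764062029456 pin 83.83 0.0874678316111193
```

Run:
```python
from ang import *
from scipy.optimize import least_squares
A=L('pics/scene5.png');B=L('pics/top5.png')
def blob(im,c,r,th):
    x,y=map(int,np.round(c));m=(im[y-r:y+r+1,x-r:x+r+1]<th).astype(np.uint8)
    n,l,st,ce=cv2.connectedComponentsWithStats(m);i=l[r,r];return ce[i]+[x-r,y-r],st[i,4],st[i,:4]+[x-r,y-r,0,0]
hs=blob(A,s(640,238),9,55);ht=blob(B,t(132,95),6,80)
pn=blob(A,s(708,400),16,75)
print(hs,ht,pn)
cs=np.array(s(469,241));ct=np.array(t(272,122))
ps=np.array(s(722,320)); pb=np.array(t(72,97))
def f(x):
    P=x[:2];a,p=x[2:4];zc=x[4];off=x[5:7]
    u=lambda a:np.array([np.cos(a),np.sin(a)])
    H=[*(P+.06*u(a)),.155];Q=[*(P+.095*u(p)),.114];C=[*P,zc]
    r=[]
    r+=list((proj("scene",H)[0]+off-hs[0])/.3)+list((proj("top",H)[0]-ht[0])/.3)
    r+=list((proj("scene",Q)[0]+off-ps)/.5)+list((proj("top",Q)[0]-pb)/.8)
    r+=list((proj("scene",C)[0]+off-cs)/.4)+list((proj("top",C)[0]-ct)/.4)
    r+=[(zc-.138)/.005]+list(off/2)
    return np.array(r)
o=least_squares(f,[.587,.139,1.4,1.4,.138,0,0]);x=o.x
cov=np.linalg.inv(o.jac.T@o.jac)
print("piv",x[:2],"arm",np.degrees(x[2]),"pin",np.degrees(x[3]),"zc",x[4],"off",x[5:],"sig diff",np.degrees(np.sqrt(cov[2,2]+cov[3,3]-2*cov[2,3])));print(o.fun.round(1))
```

```text
(array([391.3364486 , 245.76635514]), np.int32(107), array([387, 240,  10,  13])) (array([254.9047619 , 229.14285714]), np.int32(42), array([252, 226,   7,   8])) (array([398.16, 272.36]), np.int32(100), array([386, 258,  20,  24]))
piv [0.58730632 0.13841773] arm 80.98935746754114 pin 81.39648228034655 zc 0.14169267637980792 off [-0.15175053 -0.66222581] sig diff 1.0633974407321722
[ 0.  -0.2 -0.1 -0.2 -0.6  0.3 -0.6  0.3  0.5  0.2  0.5  0.2  0.7 -0.1
 -0.3]
```

All the estimates put the arm within about 1° of the pin (−0.4 ± 1 in the joint fit, about −1.2 from the edges), so the arm stays as it is. Next is the lid knob.

```bash
python3 - <<'E'
from h import *
def blob(f,c,r,th):
    im=cv2.cvtColor(cv2.imread(f),cv2.COLOR_BGR2GRAY);x,y=c;m=(im[y-r:y+r+1,x-r:x+r+1]<th).astype(np.uint8)
    n,l,st,ce=cv2.connectedComponentsWithStats(m);i=l[r,r];return ce[i]+[x-r,y-r],st[i]
a,sa=blob('pics/top5.png',(259,271),7,80);b,sb=blob('pics/scene5.png',(381,213),9,55)
print(a,sa,b,sb,at("top",a,.143),at("scene",b,.143))
E
python3 -m jog '[[[0,0.04,0,0,0,0,0],[-0.002,0.08,0,0,0,0,0],[-0.004,0.12,0,0,0,0,0],[-0.006,0.16,0,0,0,0,0],[-0.008,0.2,0,0,0,0,0],[-0.01,0.24,0,0,0,0,0],[-0.01,0.28,0,0,0,0,0],[-0.01,0.31,0,0,0,0,0],[-0.01,0.34,0,0,0,0,0],[-0.01,0.357,0,0,0,0,0]]]'>/dev/null; python3 st.py
```

```text
[258.72881356 271.27118644] [ 3  3  8  9 59] [381.28070175 212.92105263] [  4   3  11  13 114] [0.47724303 0.18546298 0.143     ] [0.47465443 0.18483965 0.143     ]
t 11.83 pos [0.4748 0.1888 0.2261] yaw 80.57 z [ 8.e-04  5.e-04 -1.e+00] w 0.0851 F [-0.2 -0.2 -0. ] T [-0.04 -0.14  0.02] q [0.378 0.253 0.081 1.398 0.    2.114]
```

```bash
python3 -m jog '[[[0.001,0,0,0,0,0,0],[0.001,0,-0.03,0,0,0,0],[0.001,0,-0.06,0,0,0,0],[0.001,0,-0.08,0,0,0,0],[0.001,0,-0.095,0,0,0,0],[0.001,0,-0.105,0,0,0,0],[0.001,0,-0.113,0,0,0,0],[0.001,0,-0.119,0,0,0,0],[0.001,0,-0.119,0,0,0,0],[0.001,0,-0.119,0,0,0,0]]]'>/dev/null; python3 st.py; python3 -m jog '[[[0,0,0,0,0,0,60],[0,0,0,0,0,0,100],[0,0,0,0,0,0,140],[0,0,0,0,0,0,180],[0,0,0,0,0,0,220],[0,0,0,0,0,0,255],[0,0,0,0,0,0,255],[0,0,0,0,0,0,255]]]'>/dev/null; python3 st.py
```

```text
t 12.67 pos [0.4766 0.1855 0.1076] yaw 80.37 z [ 1.3e-03 -3.0e-04 -1.0e+00] w 0.0854 F [-0.9  0.3  0.4] T [ 0.   -0.04  0.05] q [ 3.720e-01  3.240e-01 -1.390e-01  1.107e+00 -1.000e-03  2.111e+00]
t 13.33 pos [0.4763 0.1858 0.1077] yaw 80.39 z [ 1.3e-03  1.0e-04 -1.0e+00] w 0.0257 F [-1.6  0.3  6. ] T [-0.03  0.42 -0.  ] q [ 0.372  0.324 -0.139  1.107 -0.     2.111]
```

```bash
python3 -m jog '[[[0,0,0.003,0,0,0,255],[0,0,0.006,0,0,0,255],[0,0,0.01,0,0,0,255],[0,0,0.015,0,0,0,255],[0,0,0.022,0,0,0,255],[0,0,0.03,0,0,0,255],[0,0,0.04,0,0,0,255],[0,0,0.05,0,0,0,255],[0,0,0.06,0,0,0,255],[0,0,0.06,0,0,0,255]]]'>/dev/null; python3 st.py
python3 - <<'E'
from h import *
b=bot.camera("scene");cv2.imwrite("pics/scene6.png",b)
cv2.imwrite('pics/c9.png',cv2.resize(b[140:290,310:440],None,fx=4,fy=4,interpolation=2))
E
```

```text
t 14.17 pos [0.4778 0.1862 0.1701] yaw 80.39 z [ 0.0053  0.0014 -1.    ] w 0.0259 F [ 0.3  0.8 -2.4] T [ 0.06 -0.06  0.03] q [ 3.720e-01  2.780e-01 -3.200e-02  1.255e+00 -1.000e-03  2.111e+00]
```

View pics/c9.png

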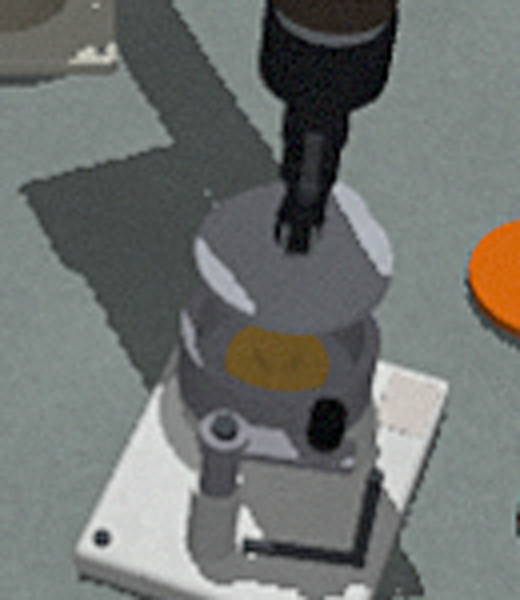

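The lid is up and the pot is open, but the disc looks slightly tilted. I've viewed 11 pictures, so I'll measure the tilt numerically by fitting the disc's edge.

```bash
cat > tilt.py <<'E'
from h import *
from scipy.optimize import least_squares
from scipy.spatial.transform import Rotation as Ro
def circ(x,n,th):
    c,rx,ry=x[:3],x[3],x[4]
    u=np.c_[.062*np.cos(th),.062*np.sin(th),0*th]
    return proj(n,Ro.from_rotvec([rx,ry,0]).apply(u)+c)
def tilt(im,n,c0,half=5):
    g=cv2.cvtColor(im,cv2.COLOR_BGR2GRAY).astype(np.float32)
    mag=np.hypot(cv2.Sobel(g,5,1,0),cv2.Sobel(g,5,0,1)); mag=cv2.GaussianBlur(mag,(0,0),.7)
    th=np.radians(np.arange(0,360,3)); best=None
    # direct search: maximise mean capped gradient along the outline
    def cost(x):
        p=circ(x,n,th).astype(np.float32)
        return 1-np.minimum(cv2.remap(mag,p[:,:1],p[:,1:],1).ravel(),120)/120
    from scipy.optimize import differential_evolution as de
    b=[(c0[0]-.012,c0[0]+.012),(c0[1]-.012,c0[1]+.012),(-.25,.25),(-.25,.25)]
    f=lambda v:cost([v[0],v[1],c0[2],v[2],v[3]]).mean()
    r=de(f,b,seed=1,popsize=25,maxiter=150)
    lv=de(lambda v:f([v[0],v[1],0,0]),b[:2],seed=1)
    print("centre",r.x[:2].round(4),"tilt deg",np.degrees(r.x[2:]).round(1),"cost",round(r.fun,3),"| level",lv.x.round(4),round(lv.fun,3))
    return r.x
if __name__=="__main__":
    tilt(cv2.imread('pics/scene5.png'),"scene",[.476,.185,.120])
    tilt(cv2.imread('pics/scene6.png'),"scene",[.477,.186,.182])
E
python3 tilt.py
```

```text
centre [0.4734 0.1853] tilt deg [-1.8 -3.5] cost 0.058 | level [0.4755 0.1845] 0.061Traceback (most recent call last):
  File "tilt.py", line 25, in <module>
    tilt(cv2.imread('pics/scene6.png'),"scene",[.477,.186,.182])
    ~~~~^^^^^^^^^^^^^^^^^^^^^^^^^^^^^^^^^^^^^^^^^^^^^^^^^^^^^^^^
  File "tilt.py", line 19, in tilt
    r=de(f,b,seed=1,popsize=25,maxiter=150)
    return fun(*args, **kwargs)
    ret = solver.solve()
    next(self)
    ~~~~^^^^^^
    energy = self.func(parameters)
    return self.f(x, *self.args)
           ~~~~~~^^^^^^^^^^^^^^^
  File "tilt.py", line 18, in <lambda>
    f=lambda v:cost([v[0],v[1],c0[2],v[2],v[3]]).mean()
               ~~~~^^^^^^^^^^^^^^^^^^^^^^^^^^^^^
  File "tilt.py", line 14, in cost
    p=circ(x,n,th).astype(np.float32)
      ~~~~^^^^^^^^
  File "tilt.py", line 7, in circ
    return proj(n,Ro.from_rotvec([rx,ry,0]).apply(u)+c)
  File "h.py", line 10, in proj
    m=bot.camera_model(n); T=np.linalg.inv(np.array(m["T"]))
ValueError: time passes only in moves, steps and waits
```

```bash
sed -i 's/bot.camera_model(n)/cm(n)/; 2a import functools\ncm=functools.cache(lambda n:bot.camera_model(n))' h.py; timeout 300 python3 tilt.py; python3 st.py
```

```text
centre [0.4734 0.1853] tilt deg [-1.8 -3.5] cost 0.058 | level [0.4755 0.1845] 0.061
centre [0.4797 0.1852] tilt deg [-1.4  2.5] cost 0.239 | level [0.4799 0.1849] 0.26
t 14.22 pos [0.4774 0.1861 0.1689] yaw 80.38 z [ 4.1e-03  9.0e-04 -1.0e+00] w 0.0258 F [ 0.3 -0.4 -2.5] T [-0.03 -0.   -0.02] q [ 3.720e-01  2.790e-01 -3.400e-02  1.254e+00 -1.000e-03  2.111e+00]
```

```bash
python3 -m jog '[[[0,-0.008,0,0,0,0,255],[0,-0.022,0,0,0,0,255],[-0.003,-0.042,0,0,0,0,255],[-0.005,-0.066,0,0,0,0,255],[-0.007,-0.092,0,0,0,0,255],[-0.009,-0.118,0,0,0,0,255],[-0.011,-0.144,0,0,0,0,255],[-0.013,-0.17,0,0,0,0,255],[-0.015,-0.196,0,0,0,0,255],[-0.017,-0.222,0,0,0,0,255]]]'>/dev/null; python3 -m jog '[[[-0.002,-0.026,0,0,0,0,255],[-0.004,-0.052,0,0,0,0,255],[-0.006,-0.078,0,0,0,0,255],[-0.008,-0.102,0,0,0,0,255],[-0.01,-0.122,0,0,0,0,255],[-0.012,-0.137,0,0,0,0,255],[-0.013,-0.147,0,0,0,0,255],[-0.013,-0.15,0,0,0,0,255],[-0.013,-0.15,0,0,0,0,255],[-0.013,-0.15,0,0,0,0,255]]]'>/dev/null; python3 st.py
python3 - <<'E'
from tilt import *
o=bot.get_obs();b=bot.camera("scene");cv2.imwrite("pics/scene7.png",b)
p=o['eef_pos'];tilt(b,"scene",[p[0],p[1]-.001,p[2]+.012])
E
```

```text
t 15.88 pos [ 0.4459 -0.1859  0.1668] yaw 80.4 z [-1.e-04  3.e-04 -1.e+00] w 0.0259 F [-0.2  0.5 -1.6] T [ 0.01 -0.04 -0.03] q [-0.395  0.227 -0.109  1.235  0.     1.343]
centre [ 0.4498 -0.1853] tilt deg [-2.9  5.3] cost 0.083 | level [ 0.4502 -0.1854] 0.131
```

Run:
```python
from tilt import *
o=bot.get_obs();p=o['eef_pos']
b=cv2.imread("pics/scene7.png");x0,y0,f=180,130,5
c=cv2.resize(b[y0:y0+118,x0:x0+80],None,fx=f,fy=f,interpolation=2);d=c.copy()
th=np.radians(np.arange(0,360,3))
for x,col in(([.4502,-.1854,p[2]+.012,0,0],(0,0,255)),([.4498,-.1853,p[2]+.012,np.radians(-2.9),np.radians(5.3)],(0,255,0))):
    cv2.polylines(d,[np.int32((circ(x,"scene",th)-[x0,y0]+.4)*f)],True,col,1)
cv2.imwrite("pics/c10.png",np.hstack([cv2.convertScaleAbs(c,alpha=1.5),d]))
```

```text
(no output)
```

View pics/c10.png

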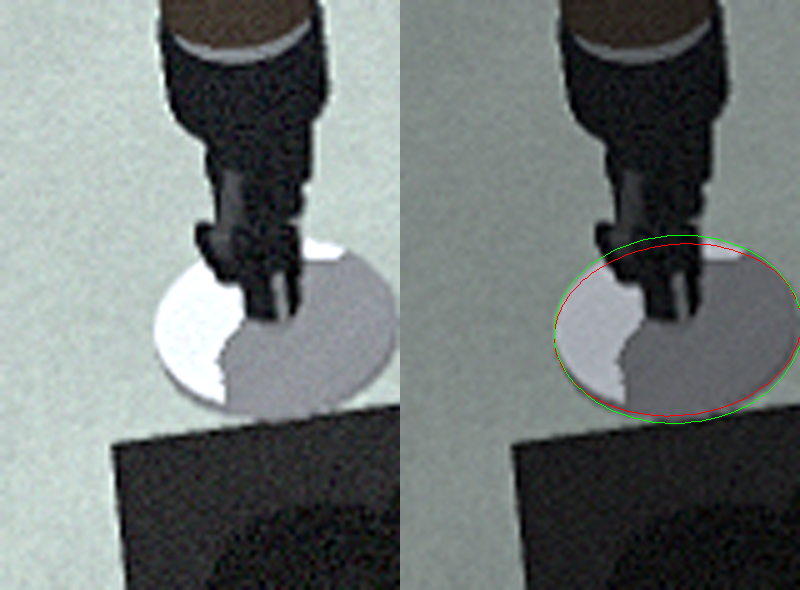

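The red level outline matches the lid's top face, and the green one just takes in the side wall, so the lid is level. Now I lower it, slowly near the mat. By the seated heights, contact comes at TCP z ≈ 0.0116.

```bash
python3 -m jog '[[[0,0,-0.01,0,0,0,255],[0,0,-0.03,0,0,0,255],[0,0,-0.05,0,0,0,255],[0,0,-0.07,0,0,0,255],[0,0,-0.09,0,0,0,255],[0,0,-0.108,0,0,0,255],[0,0,-0.122,0,0,0,255],[0,0,-0.132,0,0,0,255],[0,0,-0.14,0,0,0,255],[0,0,-0.145,0,0,0,255]]]'>/dev/null; python3 -m jog '[[[0,0,0,0,0,0,255],[0,0,0,0,0,0,255],[0,0,0,0,0,0,255]]]'>/dev/null; python3 st.py
```

```text
t 17.02 pos [ 0.4469 -0.1866  0.0227] yaw 80.4 z [ 0.0019 -0.0011 -1.    ] w 0.0262 F [-0.1 -0.6 -2. ] T [-0.   -0.02 -0.03] q [-0.395  0.369 -0.328  0.872 -0.     1.343]
```

```bash
python3 -m jog '[[[0,0,-0.002,0,0,0,255],[0,0,-0.004,0,0,0,255],[0,0,-0.006,0,0,0,255],[0,0,-0.0075,0,0,0,255],[0,0,-0.009,0,0,0,255],[0,0,-0.009,0,0,0,255],[0,0,-0.009,0,0,0,255]]]'>/dev/null; python3 st.py;  python3 -m jog '[[[0,0,-0.0005,0,0,0,255],[0,0,-0.001,0,0,0,255],[0,0,-0.001,0,0,0,255]]]'>/dev/null; python3 st.py
```

```text
t 17.6 pos [ 0.446  -0.1864  0.0129] yaw 80.38 z [ 2.e-04 -4.e-04 -1.e+00] w 0.0258 F [ 0.2  0.1 -2.8] T [ 0.01 -0.02  0.01] q [-0.396  0.382 -0.339  0.849 -0.     1.343]
t 17.85 pos [ 0.4461 -0.1864  0.012 ] yaw 80.38 z [ 5.e-04 -5.e-04 -1.e+00] w 0.0258 F [-0.2 -0.8 -2.2] T [ 0.02 -0.03  0.02] q [-0.396  0.383 -0.34   0.847 -0.     1.343]
```

```bash
python3 -m jog '[[[0,0,-0.0005,0,0,0,255],[0,0,-0.001,0,0,0,255],[0,0,-0.001,0,0,0,255]]]'>/dev/null; python3 st.py;  python3 -m jog '[[[0,0,-0.0005,0,0,0,255],[0,0,-0.001,0,0,0,255],[0,0,-0.001,0,0,0,255]]]'>/dev/null; python3 st.py
```

```text
t 18.1 pos [ 0.4463 -0.1865  0.0117] yaw 80.38 z [ 1.e-03 -7.e-04 -1.e+00] w 0.026 F [-1.7  1.2  5.5] T [ 0.19  0.49 -0.  ] q [-0.396  0.384 -0.34   0.845 -0.     1.343]
t 18.35 pos [ 0.4463 -0.1865  0.0117] yaw 80.39 z [ 0.0014 -0.001  -1.    ] w 0.0261 F [-5.2  2.6 12.4] T [0.42 1.03 0.  ] q [-0.396  0.383 -0.341  0.845 -0.     1.343]
```

Contact came at 0.0117 as predicted. I'll relieve the press, open, lift straight up and move aside.

```bash
python3 -m jog '[[[0,0,0.001,0,0,0,255],[0,0,0.001,0,0,0,200],[0,0,0.001,0,0,0,150],[0,0,0.001,0,0,0,100],[0,0,0.001,0,0,0,50],[0,0,0.001,0,0,0,0],[0,0,0.001,0,0,0,0],[0,0,0.001,0,0,0,0],[0,0,0.001,0,0,0,0],[0,0,0.01,0,0,0,0]]]'>/dev/null; python3 st.py; python3 -m jog '[[[0,0,0.03,0,0,0,0],[0,0,0.06,0,0,0,0],[0,0,0.1,0,0,0,0],[0,0,0.14,0,0,0,0],[0,0,0.17,0,0,0,0],[-0.02,-0.03,0.19,0,0,0,0],[-0.04,-0.07,0.2,0,0,0,0],[-0.06,-0.11,0.2,0,0,0,0],[-0.08,-0.14,0.2,0,0,0,0],[-0.1,-0.17,0.2,0,0,0,0]]]'>/dev/null; python3 -m jog '[[[-0.02,-0.03,0,0,0,0,0],[-0.04,-0.06,0,0,0,0,0],[-0.04,-0.06,0,0,0,0,0],[-0.04,-0.06,0,0,0,0,0]]]'
python3 - <<'E'
from tilt import *
for n in("scene","top"):cv2.imwrite(f"pics/{n}8.png",bot.camera(n))
for n in("scene","top"):tilt(cv2.imread(f"pics/{n}8.png"),n,[.446,-.1865,.024])
from ang import edge,L,s
A=L('pics/scene8.png')
print("arm far",edge(A,"scene",s(508,239),s(600,252),.133,1,1.5),"front",edge(A,"scene",s(505,282),s(660,303),.133,-1,1.0))
# anything else changed since the first top picture?
d=cv2.absdiff(cv2.imread('pics/top0.png'),cv2.imread('pics/top8.png')).max(2)[150:350,110:520]
n,l,st,c=cv2.connectedComponentsWithStats((cv2.GaussianBlur(d,(0,0),1)>25).astype(np.uint8))
print([(int(a[0]+110),int(a[1]+150),int(a[2]),int(a[3])) for a in st[1:] if a[4]>12])
d=cv2.absdiff(cv2.imread('pics/scene0.png'),cv2.imread('pics/scene8.png')).max(2)
n,l,st,c=cv2.connectedComponentsWithStats((cv2.GaussianBlur(d,(0,0),1)>30).astype(np.uint8))
print([tuple(map(int,a[:4])) for a in st[1:] if a[4]>15])
E
```

```text
t 19.18 pos [ 0.4447 -0.1858  0.0189] yaw 80.39 z [-2.7e-03  8.0e-04 -1.0e+00] w 0.0855 F [-0.7  0.6 -0.4] T [0.02 0.03 0.02] q [-0.396  0.374 -0.332  0.867 -0.     1.343]
clock: 20.35
eef_pos: [0.3048, -0.4177, 0.2204]
tool_rot: [0.765, 0.644, 0.0, 0.0]
ft_force: [-0.2, 0.3, 0.3]
grip_width: 0.0852
centre [ 0.4467 -0.1865] tilt deg [-5.8 -3.7] cost 0.0 | level [ 0.4427 -0.1885] 0.0
centre [ 0.4519 -0.1854] tilt deg [-8.   4.4] cost 0.0 | level [ 0.4483 -0.1892] 0.0
arm far (np.float32(78.47), 0.37) front (np.float32(78.77), 0.35)
[(249, 224, 24, 11), (241, 239, 38, 54), (267, 255, 8, 7), (364, 264, 44, 43), (350, 275, 131, 75), (481, 306, 39, 44), (299, 320, 39, 30), (341, 330, 7, 10)]
[(93, 0, 55, 73), (278, 0, 11, 33), (329, 0, 12, 33), (112, 26, 4, 14), (279, 40, 20, 42), (334, 41, 18, 70), (108, 75, 58, 70), (122, 78, 26, 9), (312, 84, 20, 31), (305, 105, 8, 5), (286, 134, 7, 10), (293, 144, 61, 70), (286, 153, 10, 3), (137, 158, 173, 92), (283, 198, 9, 9), (358, 202, 45, 56), (216, 217, 48, 39), (369, 265, 13, 12), (370, 279, 27, 11)]
```

The lid is at (0.446,−0.187), the centre of the mat. The only other image changes are at the station, the robot and its shadow, so the bystanders haven't moved. Handing in.

```bash
python3 -c "
from workcell import bot
print(bot.job_done())"
```

```text
the job is handed in; nothing more can be done
None
```

The job is handed in at about 20.5 s on the robot clock. The hold-down arm is parked at the pin, and the lid is on the mat, knob up.

- **Hold-down arm:** I gripped the handle, swung it through about 66° and released it. My bearing estimates disagree slightly: the joint fit has the arm 0.4° ± 1° off the pin, while the edge fits of arm and rib suggest about 1–1.5°. I left it there, and a last check showed it had not moved since.
- **Lid:** I lifted it straight up by the knob and carried it level. It was set down at (0.446, −0.187), the mat's centre, with about 38 mm of mat left all round. Contact came at the expected height, and the last check before release read about 12 N. I did not view a picture after releasing it, because the 12 views were used up. My outline fit for its tilt on the mat gave no usable answer.
- **Other objects:** comparing before and after images shows changes only at the station, the mat, the robot and its shadow. The jar, fitting, spanner, bin and other lids show no change.
- **Disagreements:**
  - The fingertips sat about 28 mm farther back than the stated tool frame. My first grasp closed on air above the handle, so I measured the offset and corrected for it.
  - The gripper reads about 2.5 mm too narrow.

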